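# Refit the vacuum filter cartridge and lock its bayonet cap

### The job

Put the vacuum filter back together: lower the pleated cartridge, knob up, into the open filter pot so that it stands on its spring seat, then put on the cap, press it in against the spring and turn it clockwise about a quarter turn, letting it spring back up so that its lugs lock in their notches. Be gentle: find the slots by feel instead of forcing anything, and leave the tape roll, the wood block and the screwdriver where they are.

Things in the scene. Friction and masses are not known exactly. Their poses are not given: they have to be found in the camera images.
- filter_pot: filter pot, fixed to the bench: grey foot plate 112x112x8 mm, cast base to 30 mm, clear bowl (62 mm bore) and on top an aluminium bayonet collar (76 mm outside, 66 mm bore, wall 5 mm, top at 110 mm). Origin: centre of the underside, on the vertical axis; z up; y along the two hose tails (to 76 mm from the axis, 21 mm up)
- pot_rim (a point): on the pot's axis, at the collar's top. Three equal J slots are cut through the collar's wall, 120 degrees apart, their mouths 9.5 mm (16.4 degrees) wide and open at the top. The collar was screwed on by hand, so their angle is not measured: one mouth lies somewhere within 35 degrees, either way, of the pot's x axis. The collar does not move
- pot_track (a point): on the pot's axis, 96.5 mm above its origin, level with the middle of the slots' tracks. From the foot of each mouth a track 11 mm high (8 to 19 mm below the collar's top) runs clockwise seen from above; at its end, 75 degrees on from the mouth, a blind notch as wide as the mouth rises 3 mm above the track
- pot_seat (a point): on the pot's axis, 47 mm above its origin: top of the steel spring seat with nothing pressing on it. It bears 7 N before it sinks, then 0.6 N more per mm, and sinks 16 mm at most. A cartridge standing on it has its knob's top 14 mm above the collar's top and its upper end cap 17 mm below it
- cartridge: filter cartridge, upright on the bench, about 140 g: pleated paper body 54 mm across, 46 mm high, between black end caps; on top a round grey pull knob 20 mm across, from 46 to 77 mm. Origin: centre of the underside; z up to the knob
- cap: black bayonet cap, upright on the bench, about 150 g. Origin: centre of the underside of its skirt (63 mm outside, foot bevelled to 58 mm, 53 mm bore, 26 mm deep; its ceiling presses on the cartridge's knob); z up. Origin above the pot's: lugs lying on the collar's top 103.5 mm; in the mouths, resting on the cartridge 98; in the tracks 84.5 (floor) to 88.5 (roof); locked in the notches 91.5
- cap_lugs (a point): on the cap's axis, 10 mm above its origin, level with the middles of three round steel lugs, 7 mm thick, that stick out of the skirt to 39.5 mm from the axis at 0, 120 and 240 degrees from the cap's x axis. The cap fits any of three ways round. Holding it down in the tracks takes about 10 N, and at the end of the track it turns no farther
- cap_grip (a point): on the cap's axis, 47 mm above its origin: middle of the wing grip, 58 mm long (along the cap's x), 20 mm wide (along y), from 35 to 58 mm. The flange under it is 78 mm across, 26 to 35 mm above the origin
- tape_roll: roll of masking tape lying flat, 104x104x25 mm, bystander; origin at the centre of the underside
- wood_block: beech sanding block 52x110x42 mm, bystander; origin at the centre of the underside
- screwdriver: screwdriver with a red handle, 214 mm long, lying on the bench nearest the robot, bystander; origin under its middle, x along it
Mind the look-alikes: they are no part of the job. What is shaped like the cartridge but purple or turquoise is not meant.

How it is judged:
By the outcome, as a careful person would: the job done as asked, in the order asked, and still so for the second after the job is handed in, with the robot touching nothing.
It also fails if it takes over 72 s, if anything falls off the work surface, if the arm or the gripper's body presses on something with over 40 N, if the wrist force passes 120 N, or if a joint passes its speed limit or range.

### The arm

A 6-joint arm with a two-finger parallel gripper is mounted at the origin on a cart in front of the work surface, level with it; the furniture and walls round the work are solid. World frame = base frame: x ahead of the robot, y to its left, z up, the work surface at z = 0. Lengths are in m, angles in rad, forces in N, time in s.
With the tool pointing down it reaches from about 0.25 to 0.725 m from the base axis. Payload 4 kg.
Tool frame: the origin (TCP) lies on the centre line of the jaws, within the pads' length; the fingertips stand 22 mm ahead of it and the grasp point (between the pads) lies 3 mm ahead of it; z points along the fingers, y is the line along which they close (so a half turn about z gives the same grasp; the last joint's range is limited). The gripper opens to 85 mm and grips with 20 to 120 N. Pads are 22 mm wide; open, the fingers measure 114 mm over their backs; the gripper's body (76 mm by 85 mm) begins 54 mm behind the grasp point. The pads swing forward as they close: fully open they stand 13 mm farther back than shut.
Start: joints at [1.209, 0.241, 0.005, 1.335, 0, 1.571], TCP at [0.177, 0.468, 0.253] pointing down, gripper open.
Joint ranges: [-2.72, 2.72], [-1.05, 1.87], [-1.09, 1.28], [-1.99, 2.15], [-1.42, 1.44], [-3.14, 3.14]. Speed limits (rad/s): [2.79, 2.79, 3.14, 3.14, 3.14, 3.14].

### API

Orientations are given as a unit quaternion [x, y, z, w].
In Python, from workcell import bot gives the robot as it stands.
- The arm moves only by the shell command python3 -m inch 'ROWS'. ROWS is JSON, one flat list of numbers, 7 for each row, row after row: the shift along the world's x, y, z in mm, then the turn, a rotation vector about the world's x, y, z in rad, then the opening in per cent of the stroke, from 0 (shut) to 100 (fully open). A call has 1 to 8 rows; each row is the pose to reach, as a shift and turn from the pose commanded when the call began; what a row does not reach only later rows make up. A row lasts 1/12 s, in which the tool goes at most 41.7 mm and 7.16 degrees, less where a joint would pass 70% of its speed; a pose out of reach is approached as far as the arm can. A call with a gripper value outside its range is refused whole. The fingers move at their own pace and stop on an object; the grip force is fixed at half the most. Time passes only in rows, so rows that repeat a pose let the fingers close. It gives the time, the measured TCP pose, the force, the opening and the grip force at its end, in the units of the state.
- bot.get_obs(): the state, without advancing time (a new reading comes with each control period).
- bot.camera(name): name is "scene" or "top" or "wrist"; returns the picture (384x512x3 uint8, blue, green, red); there is no depth.
- bot.camera_info(name): a dict with "intrinsics" (3x3 intrinsics, pixels), "camera_from_world" (4x4, takes a point from world to camera coordinates); the wrist camera has in their place "hand_eye" (4x4, takes a point from camera to tool coordinates, whose origin is the TCP and whose axes are the flange's). Camera axes: x right, y down, z forward; pixel columns grow to the right and rows downward; lengths in m; the calibration is good to about 2 mm. A picture is of the moment at which its call begins: read the wrist's pose just before it. camera_info takes no time and is no camera call.
- bot.job_done(): hands the job in; it is judged then, once.
Trained networks look in the newest picture that a camera, given by its name, has taken for a name from the list of things; names that differ only in an ending like _2 or _b are one class to them, and where a whole thing is asked for, a point or a joint stands for the part that bears it (a point fixed in the world has none). Each returns a list of dicts, best first, with "confidence" (0 to 1); they miss things now and then, are a little off and sometimes report something else, mostly with a low value. They report only what shows in the picture. A call takes as long as a camera call. They do not tell look-alikes from the thing itself.
- bot.silhouettes(camera, target): "mask" (384x512 bool, what is visible of it) and "uv" ([column, row] in pixels, amid what is visible of it).
- bot.spot_point(camera, target): "uv" ([column, row] in pixels: a listed point, or the origin of a listed thing).
The state is a dict: "clock": time; "joint_pos": joint angles; "joint_vel": joint speeds; "tau": joint torques, N m; "eef_pos": TCP position; "tool_rot": TCP orientation; "ft_force": force on the tool from outside, world axes, zero at the start; "ft_torque": the same for the moment, N m; "grip_width": finger opening in m; "grasp_force": force on a finger pad.
Only numpy, scipy, OpenCV 4.12 (cv2) and the standard library are available. Lean on these libraries where they do the work, as an engineer would, in place of code of your own. Each camera call takes 0.05 s, during which the arm holds its last target. There are 200 camera calls.

## Working session

There is one attempt and no reset: what is moved stays moved. The work goes in short steps, Python scripts to look and compute and a shell command to move; the robot and the scene stay as the last step left them, time stands still between calls to the robot, and variables do not carry over. Pictures are saved under pics/ and viewed, at most 10 in all, crops included, and the job is handed in when it is done.

```bash
ls; mkdir -p pics
cat > h.py <<'E'
import numpy as np, cv2
from workcell import bot
from scipy.spatial.transform import Rotation as R
def cam(name):
    i=bot.camera_info(name); K=np.array(i["intrinsics"])
    if "camera_from_world" in i: T=np.linalg.inv(np.array(i["camera_from_world"]))
    else:
        o=bot.get_obs(); W=np.eye(4); W[:3,:3]=R.from_quat(o["tool_rot"]).as_matrix(); W[:3,3]=o["eef_pos"]
        T=W@np.array(i["hand_eye"])
    return K,T
def ray(K,T,uv,z):
    d=T[:3,:3]@np.linalg.solve(K,[uv[0],uv[1],1]); o=T[:3,3]
    return o+d*(z-o[2])/d[2]
def proj(K,T,p):
    q=np.linalg.inv(T)@np.append(p,1); q=K@q[:3]; return q[:2]/q[2]
E
python3 - <<'E'
from h import *
ims=[]
for c in ["top","scene"]:
    K,T=cam(c); im=bot.camera(c); ims.append(im); cv2.imwrite(f"pics/{c}0.png",im); print(c,T[:3,3].round(3),K[0,0])
    for n,z in [("filter_pot",0),("pot_rim",.11),("cartridge",0),("cap",0),("cap_grip",.047),("tape_roll",0),("wood_block",0),("screwdriver",0)]:
        for d in bot.spot_point(c,n)[:4]:
            print(n,np.round(d["uv"]),round(d["confidence"],2),ray(K,T,d["uv"],z).round(3))
o=bot.get_obs();print(o["clock"],o["tool_rot"],o["eef_pos"],o["ft_force"])
v=np.vstack(ims);cv2.imwrite("pics/a.png",cv2.resize(np.hstack(ims),(800,300)))
E
```

```text
pics
top [ 0.488 -0.002  1.088] 397.1892471894796
filter_pot [285. 186.] 0.56 [ 0.592 -0.06   0.   ]
pot_rim [282. 183.] 0.89 [ 0.59  -0.048  0.11 ]
cartridge [338. 221.] 0.84 [ 0.495 -0.203  0.   ]
cartridge [371. 247.] 0.79 [ 0.426 -0.29   0.   ]
cartridge [340. 257.] 0.58 [ 0.398 -0.207  0.   ]
cap [184. 241.] 0.68 [0.446 0.217 0.   ]
cap [189. 139.] 0.65 [0.727 0.205 0.   ]
cap [287. 185.] 0.26 [ 0.595 -0.066  0.   ]
cap_grip [182. 240.] 0.95 [0.45  0.213 0.047]
tape_roll [191. 140.] 0.77 [0.725 0.2   0.   ]
tape_roll [185. 242.] 0.47 [0.443 0.213 0.   ]
wood_block [338. 145.] 0.73 [ 0.707 -0.208  0.   ]
screwdriver [250. 268.] 0.57 [0.371 0.037 0.   ]
scene [-1.000e-03 -6.740e-01  1.076e+00] 477.7078384036632
filter_pot [281. 228.] 0.74 [ 0.594 -0.047  0.   ]
pot_rim [285. 206.] 0.85 [ 0.592 -0.064  0.11 ]
cartridge [301. 318.] 0.93 [ 0.438 -0.291  0.   ]
cartridge [297. 280.] 0.85 [ 0.507 -0.206  0.   ]
cartridge [267. 305.] 0.76 [ 0.398 -0.208  0.   ]
cap [185. 204.] 0.62 [0.442 0.214 0.   ]
cap_grip [184. 193.] 0.87 [0.446 0.213 0.047]
tape_roll [259. 160.] 0.76 [0.732 0.21  0.   ]
wood_block [348. 237.] 0.93 [ 0.714 -0.197  0.   ]
screwdriver [203. 257.] 0.94 [0.366 0.022 0.   ]
0.9 [ 1.79930004e-01  9.83679416e-01  7.31916367e-06 -5.52114320e-07] [0.17698296 0.46762434 0.25331927] [ 0.0493784   0.43202103 -0.27515614]
```

View crops.

Run:
```python
import cv2,numpy as np
t=cv2.imread("pics/top0.png");s=cv2.imread("pics/scene0.png")
a=cv2.resize(t[110:290,150:400],(800,576),interpolation=cv2.INTER_CUBIC);cv2.imwrite("pics/t1.png",a)
b=cv2.resize(s[130:340,150:400],(700,588),interpolation=cv2.INTER_CUBIC);cv2.imwrite("pics/s1.png",b)
```

```text
(no output)
```

View pics/t1.png

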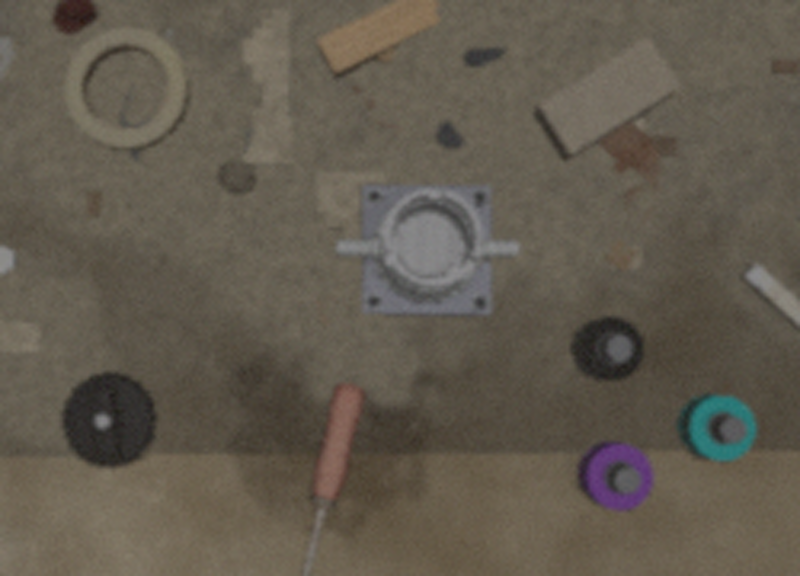

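View pics/s1.png

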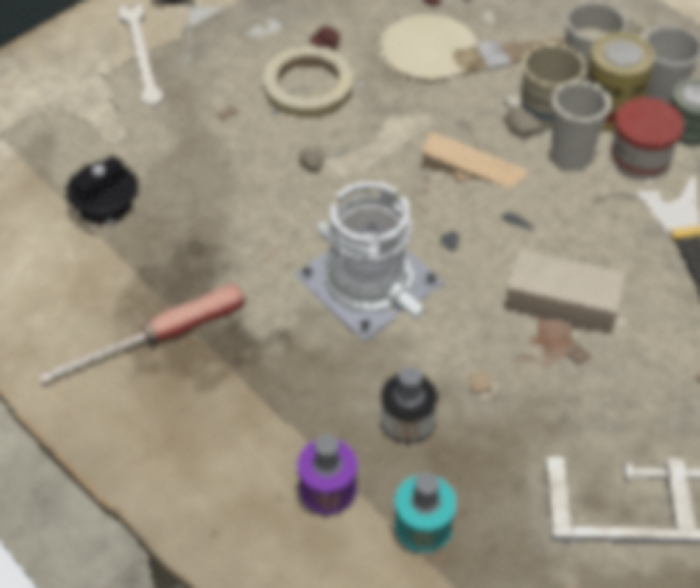

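```bash
python3 - <<'E'
from h import *
i=bot.camera_info("wrist");print(np.round(i["hand_eye"],3),np.round(i["intrinsics"],1))
E
python3 -m inch '[35,-30,0,0,0,0.1,100, 70,-60,0,0,0,0.2,100, 105,-90,0,0,0,0.3,100, 140,-120,0,0,0,0.36,100, 170,-150,0,0,0,0.36,100, 200,-180,0,0,0,0.36,100, 230,-205,0,0,0,0.36,100, 230,-205,0,0,0,0.36,100]'
```

```text
[[ 0.    -0.948 -0.319  0.083]
 [ 1.    -0.     0.001 -0.   ]
 [-0.001 -0.319  0.948 -0.119]
 [ 0.     0.     0.     1.   ]] [[323.7   0.  260.6]
 [  0.  323.7 195.2]
 [  0.    0.    1. ]]
clock: 1.57
eef_pos: [0.4099, 0.2595, 0.2534]
tool_rot: [0.003, 1.0, -0.0, 0.001]
ft_force: [0.6, 0.9, 0.4]
grip_width: 0.0851
grasp_force: 0.0
```

Run:
```python
from h import *
K,T=cam("wrist"); im=bot.camera("wrist"); cv2.imwrite("pics/w1.png",im)
for n,z in [("cap",0),("cap_grip",.047),("cap_lugs",.01)]:
    for d in bot.spot_point("wrist",n)[:2]: print(n,np.round(d["uv"]),round(d["confidence"],2),ray(K,T,d["uv"],z).round(4))
print(T[:3,3])
u=proj(K,T,[.446,.214,.04]).astype(int);print(u)
x0,y0=max(0,u[0]-110),max(0,u[1]-110);print(x0,y0)
cv2.imwrite("pics/w1c.png",cv2.resize(im[y0:y0+220,x0:x0+220],(600,600),interpolation=cv2.INTER_CUBIC))
```

```text
cap [222. 191.] 0.71 [0.4471 0.2138 0.    ]
cap_grip [218. 201.] 0.56 [0.4433 0.2139 0.047 ]
cap_lugs [221. 192.] 0.69 [0.4446 0.2131 0.01  ]
[0.32646545 0.26062688 0.37236975]
[218 201]
108 91
```

View pics/w1c.png

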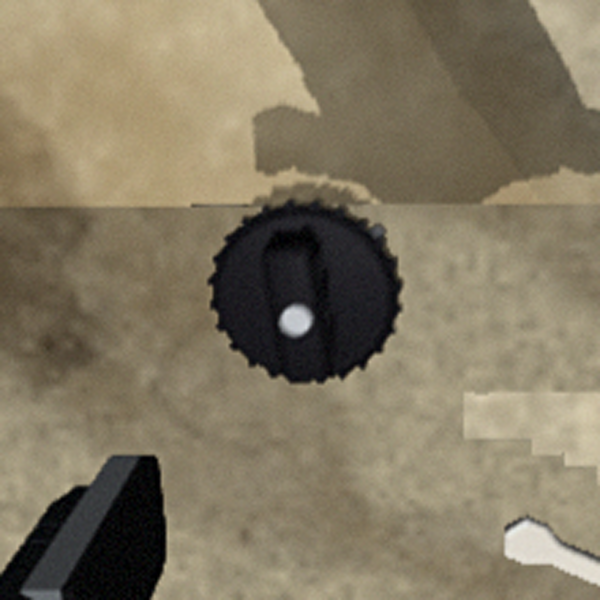

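Run:
```python
from h import *
K,T=cam("wrist"); im=cv2.imread("pics/w1.png")
c=np.array([.4455,.2138])
for n,uv,z in [("lug",(246.6,176.1),.01),("dot",(216.5,208.3),.058)]:
    p=ray(K,T,uv,z)[:2]; print(n,p.round(4),np.round(p-c,4),np.degrees(np.arctan2(*(p-c)[::-1])))
# overhead rectified view of z=.058 plane, 5px/mm? 8 px/mm
def rect(z,half=.05,s=600):
    g=np.linspace(-half,half,s); 
    X,Y=np.meshgrid(c[0]+g,c[1]+g,indexing="ij")
    P=np.stack([X.ravel(),Y.ravel(),np.full(X.size,z),np.ones(X.size)]); q=K@(np.linalg.inv(T)@P)[:3]
    return cv2.remap(im,(q[0]/q[2]).reshape(s,s).astype(np.float32),(q[1]/q[2]).reshape(s,s).astype(np.float32),cv2.INTER_CUBIC)
r=np.clip(rect(.058,s=600).astype(float)*4,0,255).astype(np.uint8)
for k in range(0,601,60): cv2.line(r,(k,0),(k,599),(0,90,0),1); cv2.line(r,(0,k),(599,k),(0,90,0),1)
cv2.imwrite("pics/r1.png",r)
```

```text
lug [0.4223 0.2471] [-0.0232  0.0333] 124.85916203395986
dot [0.4438 0.2174] [-0.0017  0.0036] 115.95820356612289
```

View pics/r1.png

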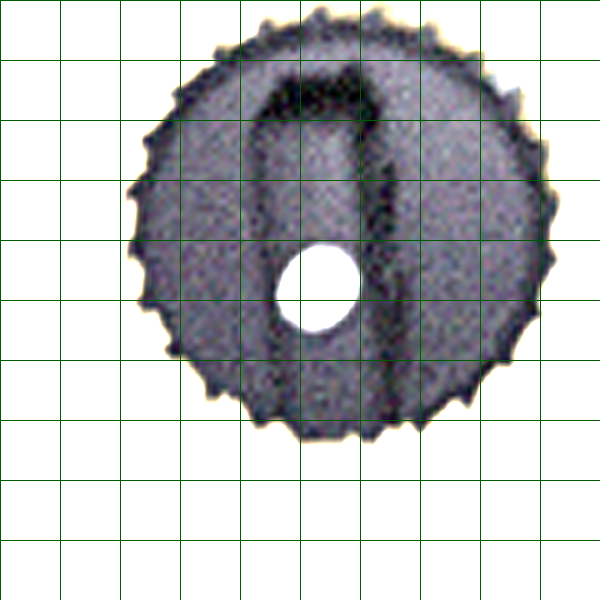

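```bash
python3 -m inch '[20,-35,0,0,0,0,100, 40,-70,0,0,0,0,100, 60,-105,0,0,0,0,100, 80,-140,0,0,0,0,100, 100,-175,0,0,0,0,100, 120,-210,0,0,0,0,100, 140,-245,0,0,0,0,100, 160,-280,0,0,0,0,100]'
python3 -m inch '[15,-30,0,0,0,0,100, 15,-30,0,0,0,0,100]'
python3 - <<'E'
from h import *
K,T=cam("wrist"); im=bot.camera("wrist"); cv2.imwrite("pics/w2.png",im)
for n,z in [("filter_pot",0),("pot_rim",.11),("cartridge",0)]:
    for d in bot.spot_point("wrist",n)[:2]: print(n,np.round(d["uv"]),round(d["confidence"],2),ray(K,T,d["uv"],z).round(4))
np.save("T2.npy",T); print(T[:3,3])
c=np.array([.592,-.055]); s=600;g=np.linspace(-.05,.05,s); X,Y=np.meshgrid(c[0]+g,c[1]+g,indexing="ij")
P=np.stack([X.ravel(),Y.ravel(),np.full(X.size,.11),np.ones(X.size)]); q=K@(np.linalg.inv(T)@P)[:3]
r=cv2.remap(im,(q[0]/q[2]).reshape(s,s).astype(np.float32),(q[1]/q[2]).reshape(s,s).astype(np.float32),cv2.INTER_CUBIC)
cv2.imwrite("pics/r2.png",r)
E
```

```text
clock: 2.43
eef_pos: [0.5674, -0.017, 0.2535]
tool_rot: [-0.001, 1.0, 0.0, 0.0]
ft_force: [0.8, 0.6, -0.2]
grip_width: 0.0858
grasp_force: 0.0
clock: 2.6
eef_pos: [0.584, -0.0508, 0.2525]
tool_rot: [0.003, 1.0, -0.001, 0.0]
ft_force: [-0.5, 0.3, -0.1]
grip_width: 0.0854
grasp_force: 0.0
filter_pot [257. 162.] 0.59 [ 0.5852 -0.0542  0.    ]
pot_rim [261. 192.] 0.75 [ 0.5862 -0.05    0.11  ]
cartridge [30. 23.] 0.72 [ 0.4383 -0.2866  0.    ]
cartridge [124.  88.] 0.69 [ 0.5018 -0.1984  0.    ]
[ 0.5006848  -0.04953041  0.37150384]
```

View pics/r2.png

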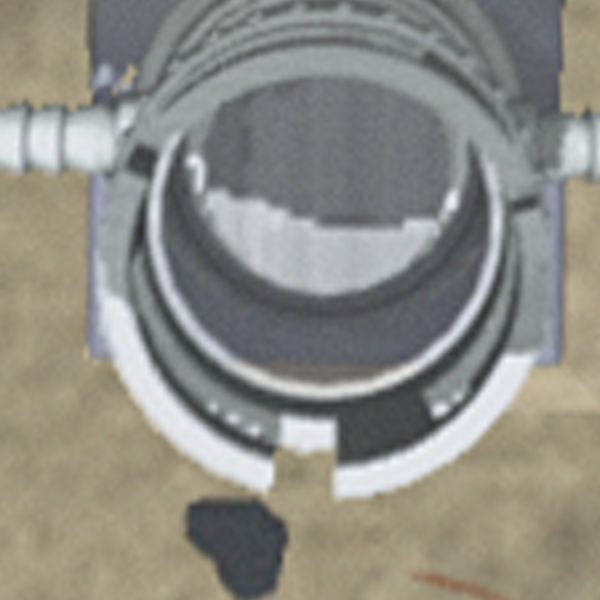

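Run:
```python
from h import *
from scipy.optimize import least_squares
g=cv2.cvtColor(cv2.imread("pics/r2.png"),cv2.COLOR_BGR2GRAY).astype(float)
# outer edge of bright rim, lower half: scan radially from outside
pts=[]
for a in list(np.radians(np.r_[-58:-10,4:58])):
    rr=np.arange(260,190,-.5); v=cv2.remap(g,(318+rr*np.sin(a)).astype(np.float32),(269+rr*np.cos(a)).astype(np.float32),1).ravel()
    k=np.argmax(v>190)
    if v[k]>190: pts.append((269+rr[k]*np.cos(a),318+rr[k]*np.sin(a)))
pts=np.array(pts)
f=lambda p:np.hypot(pts[:,0]-p[0],pts[:,1]-p[1])-p[2]
s=least_squares(f,[269,318,228],loss="soft_l1");s2=least_squares(lambda p:f([p[0],p[1],228]),[269,318],loss="soft_l1")
print(len(pts),s.x,s2.x,np.std(s.fun))
c=s2.x; print("centre",.592+(c[0]-299.5)/5990,-.055+(c[1]-299.5)/5990)
for R_ in (203,213,221):
    a=np.arange(-25,15,1.); v=cv2.remap(g,(c[1]+R_*np.sin(np.radians(a))).astype(np.float32),(c[0]+R_*np.cos(np.radians(a))).astype(np.float32),1).ravel()
    m=(v<185); print(R_,a[m],)
```

```text
100 [269.70365587 322.91310587 228.6363452 ] [270.46212787 322.86653575] 1.0041444751315087
centre 0.587152275103891 -0.05109907583536196
203 [-13. -12. -11. -10.  -9.  -8.  -7.  -6.  -5.  -4.  -3.  -2.  -1.   0.
   1.   2.]
213 [-13. -12. -11. -10.  -9.  -8.  -7.  -6.  -5.  -4.  -3.  -2.  -1.   0.
   1.   2.]
221 [-13. -12. -11. -10.  -9.  -8.  -7.  -6.  -5.  -4.  -3.  -2.  -1.   0.
   1.   2.]
```

```bash
python3 -m inch '[-18,-32,0,0,0,0,60, -36,-64,0,0,0,0,60, -54,-96,-10,0,0,0,60, -72,-128,-30,0,0,0,60, -84,-149,-50,0,0,0,60, -84,-149,-50,0,0,0,60]'
python3 - <<'E'
from h import *
K,T=cam("wrist"); im=bot.camera("wrist"); cv2.imwrite("pics/w3.png",im)
print(T[:3,3])
for d in bot.spot_point("wrist","cartridge")[:3]: print(np.round(d["uv"]),round(d["confidence"],2),ray(K,T,d["uv"],0).round(4))
u=proj(K,T,[.50,-.20,.077]);print(u)
x0,y0=int(max(0,u[0]-110)),int(max(0,u[1]-110)); print(x0,y0)
cv2.imwrite("pics/w3c.png",cv2.resize(im[y0:y0+220,x0:x0+220],None,fx=2.7,fy=2.7,interpolation=cv2.INTER_CUBIC))
E
```

```text
clock: 3.3
eef_pos: [0.4934, -0.1967, 0.1999]
tool_rot: [0.002, 1.0, 0.001, -0.004]
ft_force: [-1.4, 0.6, -1.6]
grip_width: 0.0511
grasp_force: 0.0
[ 0.41105164 -0.19601917  0.31959001]
[254. 179.] 0.79 [ 0.4991 -0.2023  0.    ]
[249.  74.] 0.76 [ 0.3985 -0.2062  0.    ]
[171. 119.] 0.61 [ 0.4382 -0.2821  0.    ]
[255.38624007 206.15234268]
145 96
```

View pics/w3c.png

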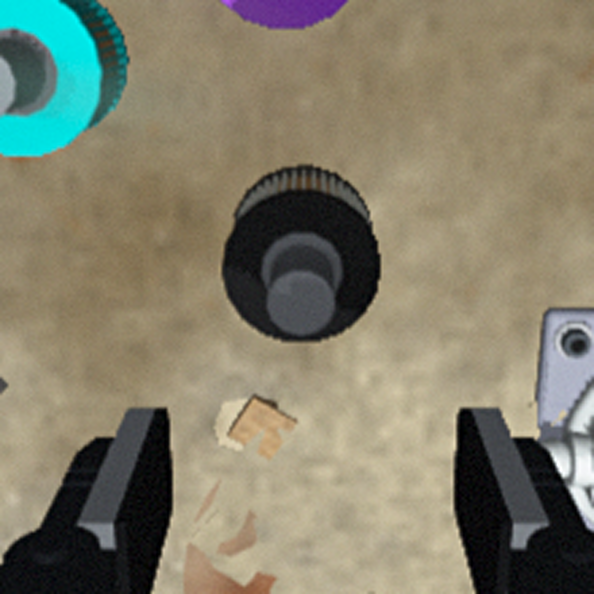

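Run:
```python
from h import *
K,T=cam("wrist")
print(ray(K,T,(145+300/2.7,96+304/2.7),.077), ray(K,T,(145+301/2.7,96+265/2.7),.046), ray(K,T,(145+335/2.7,96+304/2.7),.077)-ray(K,T,(145+267/2.7,96+304/2.7),.077))
```

```text
[ 0.50784657 -0.19765631  0.077     ] [ 0.50580459 -0.19765344  0.046     ] [3.68721945e-05 2.04130071e-02 0.00000000e+00]
```

```bash
python3 -m inch '[9,-1.5,-30,0,0,0,60, 9,-1.5,-60,0,0,0,60, 9,-1.5,-85,0,0,0,60, 9,-1.5,-85,0,0,0,60, 9,-1.5,-85,0,0,0,60]'
python3 - <<'E'
from h import *
print(bot.get_obs()["eef_pos"],bot.get_obs()["tool_rot"])
K,T=cam("wrist"); im=bot.camera("wrist"); cv2.imwrite("pics/w4.png",im)
print(T[:3,3], proj(K,T,[.5068,-.198,.077]),proj(K,T,[.5068,-.198,.046]))
cv2.imwrite("pics/w4c.png",im[100:384,110:410])
E
```

```text
clock: 3.82
eef_pos: [0.5074, -0.1957, 0.1184]
tool_rot: [-0.001, 1.0, 0.0, -0.001]
ft_force: [0.6, -1.2, 0.1]
grip_width: 0.0511
grasp_force: 0.0
[ 0.50735949 -0.19574895  0.11840228] [-7.16589539e-04  9.99999382e-01  4.85861584e-04 -6.97893624e-04]
[ 0.42430166 -0.19541979  0.23757872] [255.1655851  244.39037492] [255.84703636 222.08022057]
```

View pics/w4c.png

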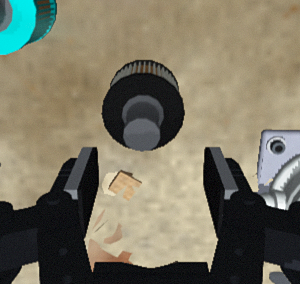

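Run:
```python
from h import *
K,T=cam("wrist")
print(ray(K,T,(252,231.5),.077), ray(K,T,(110+143,100+104),.046), T[:3,3])
for d in bot.spot_point("wrist","cartridge")[:3]: print(np.round(d["uv"]),round(d["confidence"],2),ray(K,T,d["uv"],0).round(4))
```

```text
[ 0.50086026 -0.20060011  0.077     ] [ 0.4962421 -0.2006968  0.046    ] [ 0.42500607 -0.19603796  0.23873784]
[245.  47.] 0.95 [ 0.4007 -0.2066  0.    ]
[254. 195.] 0.83 [ 0.5055 -0.2012  0.    ]
[128. 108.] 0.61 [ 0.4405 -0.2903  0.    ]
```

```bash
python3 -c "
from h import *
o=bot.get_obs();print(np.round(o['joint_pos'],2),o['clock'])
l=[]
for i in range(5):
  bot.camera('wrist');l.append(bot.get_obs()['eef_pos'])
print(np.round(l,4),np.mean(l,0))"
```

```text
[-0.37  0.42 -0.1   1.05  0.   -0.37] 3.9167
[[ 0.5091 -0.1976  0.1209]
 [ 0.5089 -0.1978  0.1208]
 [ 0.5086 -0.198   0.1206]
 [ 0.5083 -0.1981  0.1203]
 [ 0.508  -0.1981  0.1199]] [ 0.50858176 -0.19792034  0.12048928]
```

```bash
python3 -m inch '[-1,-1,0,0,0,-0.12,60, -3,-2,0,0,0,-0.24,60, -4,-2.5,0,0,0,-0.36,60, -4,-2.5,0,0,0,-0.48,60, -4,-2.5,0,0,0,-0.6,60, -4,-2.5,0,0,0,-0.72,60, -4,-2.5,0,0,0,-0.84,60, -4,-2.5,0,0,0,-0.96,60]'
python3 -m inch '[0,0,0,0,0,-0.12,60, 0,0,0,0,0,-0.24,60, 0,0,0,0,0,-0.36,60, 0,0,0,0,0,-0.48,60, 0,0,-10,0,0,-0.61,60, 0,0,-25,0,0,-0.61,60, 0,0,-40,0,0,-0.61,60, 0,0,-40,0,0,-0.61,60]'
python3 -m inch '[0,0,0,0,0,0,20, 0,0,0,0,0,0,15, 0,0,0,0,0,0,10, 0,0,0,0,0,0,0, 0,0,0,0,0,0,0, 0,0,0,0,0,0,0]'
```

```text
clock: 4.83
eef_pos: [0.5033, -0.2007, 0.119]
tool_rot: [0.465, 0.885, 0.0, 0.001]
ft_force: [0.4, 0.3, -0.1]
grip_width: 0.0515
grasp_force: 0.0
clock: 5.5
eef_pos: [0.5012, -0.1999, 0.0763]
tool_rot: [0.708, 0.707, -0.001, -0.002]
ft_force: [-1.1, 0.1, -0.8]
grip_width: 0.0512
grasp_force: 0.0
clock: 6.0
eef_pos: [0.5037, -0.2008, 0.0796]
tool_rot: [0.707, 0.707, 0.0, 0.001]
ft_force: [-0.9, 0.6, 5.1]
grip_width: 0.018
grasp_force: 58.8
```

```bash
python3 -m inch '[0,0,20,0,0,0,0, 0,0,50,0,0,0,0, 0,0,90,0,0,0,0, 0,0,120,0,0,0,0, 15,25,135,0,0,0,0, 33,58,135,0,0,0,0, 51,90,135,0,0,0,0, 66,120,135,0,0,0,0]'
python3 -m inch '[10,18,0,0,0,0,0, 18,29.5,0,0,0,0,0, 18,29.5,0,0,0,0,0, 18,29.5,0,0,0,0,0, 18,29.5,0,0,0,0,0]'
python3 - <<'E'
from h import *
K,T=cam("wrist"); im=bot.camera("wrist"); cv2.imwrite("pics/w5.png",im); np.save("T5.npy",T)
K2,T2=cam("scene"); s=bot.camera("scene"); cv2.imwrite("pics/s5.png",s)
u=proj(K2,T2,[.587,-.051,.12]).astype(int)
a=cv2.resize(im[:, 60:460],(400,384)); b=cv2.resize(s[u[1]-70:u[1]+58,u[0]-64:u[0]+64],(384,384),interpolation=cv2.INTER_CUBIC)
cv2.imwrite("pics/v5.png",np.hstack([a,b]))
E
```

```text
clock: 6.67
eef_pos: [0.5699, -0.079, 0.2137]
tool_rot: [0.708, 0.707, 0.001, 0.0]
ft_force: [1.0, -1.2, -2.1]
grip_width: 0.018
grasp_force: 58.9
clock: 7.08
eef_pos: [0.5864, -0.0518, 0.2129]
tool_rot: [0.708, 0.706, -0.001, -0.0]
ft_force: [0.6, 0.1, -1.2]
grip_width: 0.0179
grasp_force: 58.9
```

View pics/v5.png

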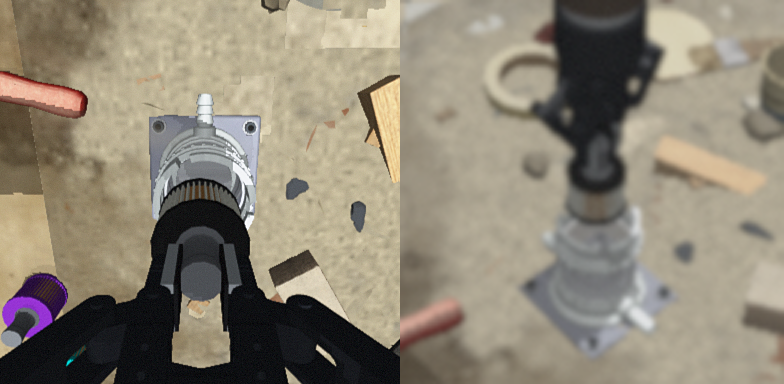

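```bash
python3 -m inch '[0,0,-12,0,0,0,0, 0,0,-20,0,0,0,0, 0,0,-25,0,0,0,0, 0,0,-30,0,0,0,0, 0,0,-35,0,0,0,0, 0,0,-40,0,0,0,0, 0,0,-40,0,0,0,0]'
```

```text
clock: 7.77
eef_pos: [0.5863, -0.0509, 0.1721]
tool_rot: [0.707, 0.707, -0.001, -0.001]
ft_force: [0.4, -0.7, -1.2]
grip_width: 0.0177
grasp_force: 58.9
```

```bash
python3 -m inch '[0,0,-8,0,0,0,0, 0,0,-16,0,0,0,0, 0,0,-24,0,0,0,0, 0,0,-32,0,0,0,0, 0,0,-38,0,0,0,0, 0,0,-42,0,0,0,0, 0,0,-45,0,0,0,0, 0,0,-45,0,0,0,0]'
python3 -m inch '[0,0,-1,0,0,0,0, 0,0,-2,0,0,0,0, 0,0,-3,0,0,0,0, 0,0,-3,0,0,0,0]'
```

```text
clock: 8.43
eef_pos: [0.5866, -0.0508, 0.1275]
tool_rot: [0.707, 0.707, -0.0, -0.001]
ft_force: [0.2, 0.2, -1.7]
grip_width: 0.0175
grasp_force: 58.9
clock: 8.77
eef_pos: [0.5874, -0.0509, 0.1266]
tool_rot: [0.707, 0.707, 0.001, 0.001]
ft_force: [-2.1, 0.3, 5.6]
grip_width: 0.0176
grasp_force: 59.5
```

```bash
python3 -m inch '[0,0,0,0,0,0,15, 0,0,0,0,0,0,30, 0,0,0,0,0,0,30, 0,0,0,0,0,0,30]'
python3 -m inch '[0,0,5,0,0,0,31, 0,0,15,0,0,0,31, 0,0,30,0,0,0,40, 0,0,60,0,0,0,60, 0,0,90,0,0,0,80, -8,18,105,0,0,0.1,100, -16,40,115,0,0,0.2,100, -24,65,115,0,0,0.3,100]'
python3 - <<'E'
from h import *
K,T=cam("top"); im=bot.camera("top"); cv2.imwrite("pics/t6.png",im)
K2,T2=cam("scene"); s=bot.camera("scene"); 
u=proj(K2,T2,[.587,-.051,.1]).astype(int);v=proj(K,T,[.587,-.051,.1]).astype(int)
f=lambda i,u:cv2.resize(i[u[1]-50:u[1]+50,u[0]-50:u[0]+50],(400,400),interpolation=cv2.INTER_CUBIC)
cv2.imwrite("pics/v6.png",np.hstack([f(im,v),f(s,u)]))
E
```

```text
clock: 9.1
eef_pos: [0.5871, -0.0509, 0.1252]
tool_rot: [0.707, 0.707, 0.0, 0.0]
ft_force: [0.4, 0.1, 0.5]
grip_width: 0.0255
grasp_force: 0.0
clock: 9.77
eef_pos: [0.5646, 0.014, 0.2447]
tool_rot: [0.593, 0.805, 0.002, 0.003]
ft_force: [0.8, 0.9, 0.9]
grip_width: 0.0854
grasp_force: 0.0
```

View pics/v6.png

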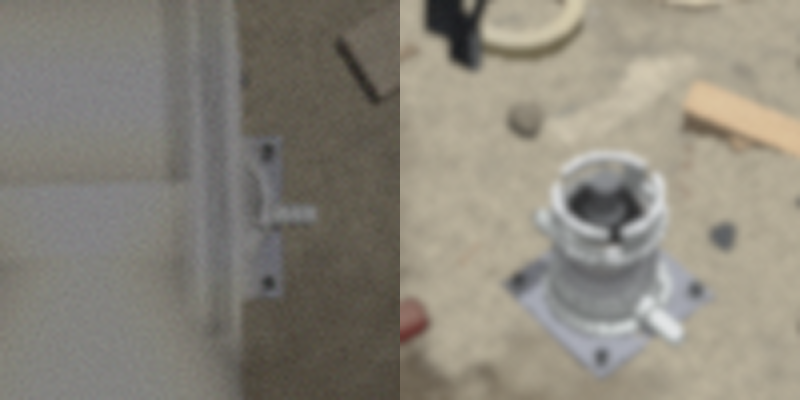

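```bash
python3 -m inch '[-15,26,0,0,0,0.12,100, -30,52,0,0,0,0.24,100, -45,78,0,0,0,0.36,100, -60,104,0,0,0,0.48,100, -75,130,0,0,0,0.6,100, -90,155,0,0,0,0.72,100, -105,180,0,0,0,0.84,100, -119,203,-10,0,0,0.96,100]'
python3 -m inch '[0,0,-10,0,0,0.12,100, 0,0,-20,0,0,0.24,100, 0,0,-30,0,0,0.36,100, 0,0,-30,0,0,0.393,100, 0,0,-30,0,0,0.393,100, 0,0,-30,0,0,0.393,100, 0,0,-30,0,0,0.393,100]'
python3 - <<'E'
from h import *
for k in range(2):
    K,T=cam("wrist"); im=bot.camera("wrist"); cv2.imwrite(f"pics/w7_{k}.png",im); print(T[:3,3].round(4))
np.save("T7.npy",T)
for n,z in [("cap",0),("cap_grip",.047),("cap_lugs",.01)]:
    for d in bot.spot_point("wrist",n)[:1]: print(n,np.round(d["uv"]),round(d["confidence"],2),ray(K,T,d["uv"],z).round(4))
c=np.array([.4435,.2172]);s=600
def rect(z,h):
    g=np.linspace(-h,h,s); X,Y=np.meshgrid(c[0]+g,c[1]+g,indexing="ij")
    P=np.stack([X.ravel(),Y.ravel(),np.full(X.size,z),np.ones(X.size)]); q=K@(np.linalg.inv(T)@P)[:3]
    return cv2.remap(im,(q[0]/q[2]).reshape(s,s).astype(np.float32),(q[1]/q[2]).reshape(s,s).astype(np.float32),cv2.INTER_CUBIC)
r=rect(.058,.05); cv2.imwrite("pics/r7.png",r)
g=cv2.cvtColor(r,cv2.COLOR_BGR2GRAY); b=(g>130).astype(np.uint8)
n,l,st,ce=cv2.connectedComponentsWithStats(b)
for i in range(1,n):
    if 500<st[i,4]<12000: print("blob",st[i,4],c+(ce[i][::-1]-299.5)/5990)
E
```

```text
clock: 10.53
eef_pos: [0.4445, 0.2186, 0.2326]
tool_rot: [0.153, 0.988, 0.001, 0.002]
ft_force: [0.7, 0.6, -0.0]
grip_width: 0.0853
grasp_force: 0.0
clock: 11.12
eef_pos: [0.4445, 0.2171, 0.2009]
tool_rot: [-0.04, 0.999, 0.0, 0.001]
ft_force: [0.9, 0.6, -0.5]
grip_width: 0.0852
grasp_force: 0.0
[0.3614 0.2111 0.3199]
[0.3614 0.2111 0.3199]
cap [257. 173.] 0.62 [0.4456 0.2145 0.    ]
cap_grip [255. 188.] 0.56 [0.4475 0.2133 0.047 ]
cap_lugs [259. 177.] 0.77 [0.4468 0.2164 0.01  ]
blob 1411 [0.43935755 0.17696456]
```

Run:
```python
from h import *
T=np.load("T7.npy");K,_=cam("wrist"); im=cv2.imread("pics/w7_1.png"); g=cv2.cvtColor(im,cv2.COLOR_BGR2GRAY)
d=bot.silhouettes("wrist","cap")[0]; m=d["mask"].astype(np.uint8); ys,xs=np.nonzero(m)
print(d["confidence"],d["uv"],m.sum(),xs.min(),xs.max(),ys.min(),ys.max())
# bright dot inside mask
e=cv2.erode(m,np.ones((9,9))); b=((g>100)&(e>0)).astype(np.uint8)
n,l,st,ce=cv2.connectedComponentsWithStats(b)
for i in range(1,n):
    if st[i,4]>20: print("dot",st[i],ce[i],ray(K,T,ce[i],.058).round(4))
# flange fit: dark silhouette vs projected flange (two discs z .026,.035 r .039)
dark=((g<75)&(cv2.dilate(m,np.ones((7,7)))>0)).astype(np.uint8)|(e)
from scipy.optimize import minimize
A=np.linspace(0,2*np.pi,60)
def pm(c):
    P=[proj(K,T,[c[0]+.039*np.cos(a),c[1]+.039*np.sin(a),z]) for z in (.026,.035) for a in A]
    P+=[proj(K,T,[c[0]+.0285*np.cos(a)*.0+.029*np.sign(np.cos(a)),c[1]+.01*np.sign(np.sin(a)),.058]) for a in (.5,2.5,3.5,5.5)]
    h=cv2.convexHull(np.array(P,np.float32)); o=np.zeros_like(m); cv2.fillConvexPoly(o,np.round(h*16).astype(np.int32),1,shift=4); return o
for nm,mm in (("mask",m),("dark",dark)):
    best=min(((pm((x,y))!=mm).sum(),x,y) for x in np.arange(.437,.4515,.001) for y in np.arange(.211,.2225,.001)); print(nm,best)
v=cv2.convertScaleAbs(im[90:300,140:380],alpha=2.2); cv2.imwrite("pics/v7.png",cv2.resize(v,None,fx=2.5,fy=2.5,interpolation=cv2.INTER_CUBIC))
```

```text
0.87 [256.6, 179.9] 5434 214 299 138 221
dot [250 185  13  13 130] [256.11538462 190.59230769] [0.4459 0.2143 0.058 ]
mask (np.int64(282), np.float64(0.445), np.float64(0.214))
dark (np.int64(360), np.float64(0.445), np.float64(0.214))
```

```bash
python3 -m inch '[1.5,-2.5,-30,0,0,0,70, 1.5,-2.5,-65,0,0,0,70, 1.5,-2.5,-100,0,0,0,70, 1.5,-2.5,-125,0,0,0,70, 1.5,-2.5,-140,0,0,0,70, 1.5,-2.5,-149,0,0,0,70, 1.5,-2.5,-149,0,0,0,50, 1.5,-2.5,-149,0,0,0,30]'
python3 -m inch '[0,0,0,0,0,0,20, 0,0,0,0,0,0,10, 0,0,0,0,0,0,0, 0,0,0,0,0,0,0, 0,0,0,0,0,0,0]'
```

```text
clock: 12.08
eef_pos: [0.4472, 0.2152, 0.0543]
tool_rot: [-0.04, 0.999, 0.001, 0.002]
ft_force: [-2.7, -4.2, 21.7]
grip_width: 0.0366
grasp_force: 10.8
clock: 12.5
eef_pos: [0.4489, 0.2139, 0.0557]
tool_rot: [-0.04, 0.999, -0.001, 0.004]
ft_force: [-2.1, -7.4, 21.6]
grip_width: 0.0188
grasp_force: 66.9
```

```bash
python3 -m inch '[0,0,2,0,0,0,30, 0,0,5,0,0,0,35, 0,0,10,0,0,0,35, 0,0,10,0,0,0,35, 0,0,10,0,0,0,35]'
python3 -c "
from h import *
o=bot.get_obs();print(o['eef_pos'],o['ft_force'],o['ft_torque'],o['joint_pos'])
K,T=cam('wrist');im=bot.camera('wrist');g=cv2.cvtColor(im,cv2.COLOR_BGR2GRAY);cv2.imwrite('pics/w8.png',im)
print(proj(K,T,[.4455,.2145,.058]),proj(K,T,[.4555,.2145,.058]))
n,l,st,ce=cv2.connectedComponentsWithStats((g>110).astype(np.uint8))
for i in range(1,n):
  if 60<st[i,4]<900: print(st[i],ce[i],ray(K,T,ce[i],.058).round(4))
"
```

```text
clock: 12.92
eef_pos: [0.4457, 0.2149, 0.0615]
tool_rot: [-0.041, 0.999, 0.0, 0.0]
ft_force: [0.1, -0.4, -0.4]
grip_width: 0.03
grasp_force: 0.0
[0.44569609 0.21487849 0.0615431 ] [ 0.06784761 -0.3504011  -0.41012289] [-0.03962581  0.00421842  0.03596605] [ 4.49196938e-01  4.02798757e-01 -3.10570039e-01  8.56845498e-01
  7.68046119e-05  3.67783031e-01]
[258.01581134 284.63737538] [256.26545734 303.63387624]
[245 274  26  23 456] [257.71710526 284.81140351] [0.4456 0.2144 0.058 ]
[111 348  17  20  96] [119.375      356.77083333] [0.4911 0.1513 0.058 ]
[394 348  17  20  89] [401.64044944 356.8988764 ] [0.4803 0.2866 0.058 ]
[146 358  23  26 263] [159.68441065 374.30798479] [0.5005 0.1704 0.058 ]
[354 358  22  26 265] [361.30188679 374.37358491] [0.4926 0.2692 0.058 ]
```

```bash
python3 -m inch '[0,0,0,0,0,0,20, 0,0,0,0,0,0,0, 0,0,0,0,0,0,0, 0,0,0,0,0,0,0, 0,0,30,0,0,0,0, 0,0,65,0,0,0,0, 0,0,105,0,0,0,0, 0,0,140,0,0,0,0]'
python3 -m inch '[17,-32,10,0,0,-0.04,0, 34,-64,10,0,0,-0.08,0, 51,-96,10,0,0,-0.12,0, 68,-128,10,0,0,-0.16,0, 85,-160,10,0,0,-0.178,0, 102,-191,10,0,0,-0.178,0, 119,-223,10,0,0,-0.178,0, 131,-245,10,0,0,-0.178,0]'
python3 -m inch '[6,-12,0,0,0,0,0, 10.5,-20.5,0,0,0,0,0, 10.5,-20.5,0,0,0,0,0, 10.5,-20.5,0,0,0,0,0, 10.5,-20.5,0,0,0,0,0, 10.5,-20.5,0,0,0,0,0]'
python3 - <<'E'
from h import *
print(bot.get_obs()["joint_pos"].round(2) if hasattr(bot.get_obs()["joint_pos"],"round") else bot.get_obs()["joint_pos"])
K,T=cam("wrist"); im=bot.camera("wrist"); cv2.imwrite("pics/w9.png",im)
g=cv2.cvtColor(im,cv2.COLOR_BGR2GRAY)
n,l,st,ce=cv2.connectedComponentsWithStats((g>110).astype(np.uint8))
for i in range(1,n):
  if 250<st[i,4]<900: print(st[i],ce[i])
for n,z in [("pot_rim",.11),("cap_lugs",.16),("filter_pot",0)]:
    for d in bot.spot_point("wrist",n)[:1]: print(n,np.round(d["uv"]),round(d["confidence"],2),ray(K,T,d["uv"],z).round(4))
K2,T2=cam("scene"); s=bot.camera("scene"); cv2.imwrite("pics/s9.png",s)
for n,z in [("pot_rim",.11),("cap",.15)]:
    for d in bot.spot_point("scene",n)[:1]: print(n,np.round(d["uv"]),round(d["confidence"],2),ray(K2,T2,d["uv"],z).round(4))
E
```

```text
clock: 13.63
eef_pos: [0.445, 0.2144, 0.2026]
tool_rot: [-0.041, 0.999, -0.0, -0.001]
ft_force: [0.6, 0.4, -1.8]
grip_width: 0.0188
grasp_force: 59.2
clock: 14.3
eef_pos: [0.5772, -0.0334, 0.2103]
tool_rot: [0.049, 0.999, -0.0, -0.0]
ft_force: [0.2, 0.0, -0.8]
grip_width: 0.0186
grasp_force: 59.3
clock: 14.8
eef_pos: [0.5864, -0.0494, 0.2114]
tool_rot: [0.047, 0.999, 0.0, -0.0]
ft_force: [-0.2, -0.1, -2.0]
grip_width: 0.0185
grasp_force: 59.3
[-0.08  0.44  0.17  1.31  0.    0.01]
[248 275  26  23 453] [260.58940397 286.26269316]
filter_pot [260. 170.] 0.74 [ 0.5861 -0.0496  0.    ]
pot_rim [283. 205.] 0.8 [ 0.5919 -0.0551  0.11  ]
cap [200. 251.] 0.56 [ 0.3194 -0.0564  0.15  ]
```

```bash
python3 -m inch '[0,0,-10,0,0,0,0, 0,0,-20,0,0,0,0, 0,0,-28,0,0,0,0, 0,0,-34,0,0,0,0, 0,0,-39,0,0,0,0, 0,0,-42,0,0,0,0, 0,0,-42,0,0,0,0]'
python3 -m inch '[0,0,-1.5,0,0,0,0, 0,0,-3,0,0,0,0, 0,0,-4.5,0,0,0,0, 0,0,-6,0,0,0,0, 0,0,-6,0,0,0,0, 0,0,-6,0,0,0,0]'
```

```text
clock: 15.73
eef_pos: [0.5865, -0.0509, 0.1682]
tool_rot: [0.048, 0.999, 0.0, -0.001]
ft_force: [0.4, 0.2, -1.8]
grip_width: 0.0187
grasp_force: 59.3
clock: 16.23
eef_pos: [0.587, -0.0508, 0.1633]
tool_rot: [0.048, 0.999, 0.0, 0.0]
ft_force: [0.7, -0.1, -1.4]
grip_width: 0.0187
grasp_force: 59.3
```

```bash
python3 -m inch '[0,0,-1.5,0,0,0,0, 0,0,-3,0,0,0,0, 0,0,-4.5,0,0,0,0, 0,0,-5,0,0,0,0, 0,0,-5,0,0,0,0]'
```

```text
clock: 16.65
eef_pos: [0.5872, -0.0509, 0.1591]
tool_rot: [0.048, 0.999, -0.0, 0.001]
ft_force: [-0.1, 0.5, 3.5]
grip_width: 0.0186
grasp_force: 59.9
```

```bash
python3 -m inch '[0,0,-2,0,0,0,0, 0,0,-4,0,0,0,0, 0,0,-6,0,0,0,0, 0,0,-8,0,0,0,0, 0,0,-9.5,0,0,0,0, 0,0,-10.5,0,0,0,0, 0,0,-10.5,0,0,0,0, 0,0,-10.5,0,0,0,0]'
```

```text
clock: 17.32
eef_pos: [0.5874, -0.0509, 0.1494]
tool_rot: [0.048, 0.999, -0.0, 0.001]
ft_force: [-3.2, 0.0, 9.4]
grip_width: 0.0184
grasp_force: 60.6
```

```bash
python3 -m inch '[0,0,-1,0,0,0,0, 0,0,-2,0,0,0,0, 0,0,-2,0,0,0,0, 0,0,-2,0,0,-0.06,0, 0,0,-2,0,0,-0.12,0, 0,0,-2,0,0,-0.18,0, 0,0,-2,0,0,-0.18,0]'; python3 -c "
from h import *
o=bot.get_obs();print(np.round(o['ft_torque'],2))"
```

```text
clock: 17.9
eef_pos: [0.5882, -0.0511, 0.148]
tool_rot: [0.139, 0.99, -0.0, 0.002]
ft_force: [-1.4, 0.1, 9.9]
grip_width: 0.019
grasp_force: 60.8
[-0.06  0.47 -0.08]
```

```bash
python3 -m inch '[0,0,0,0,0,-0.1,0, 0,0,0,0,0,-0.2,0, 0,0,0,0,0,-0.3,0, 0,0,0,0,0,-0.4,0, 0,0,0,0,0,-0.5,0, 0,0,0,0,0,-0.6,0, 0,0,0,0,0,-0.7,0, 0,0,0,0,0,-0.8,0]'; python3 -c "
from h import *
o=bot.get_obs();print(np.round(o['ft_torque'],2),np.round(o['joint_pos'],2))"
python3 -m inch '[0,0,0,0,0,-0.06,0, 0,0,0,0,0,-0.12,0, 0,0,0,0,0,-0.18,0, 0,0,0,0,0,-0.23,0, 0,0,0,0,0,-0.28,0, 0,0,0,0,0,-0.28,0]'; python3 -c "
from h import *
o=bot.get_obs();print(np.round(o['ft_torque'],2),np.round(o['joint_pos'],2))"
```

```text
clock: 18.57
eef_pos: [0.589, -0.0511, 0.1483]
tool_rot: [0.515, 0.857, 0.001, 0.003]
ft_force: [-0.3, -1.1, 10.7]
grip_width: 0.0186
grasp_force: 60.8
[0.02 0.07 0.02] [-0.09  0.48  0.07  1.16 -0.    1.  ]
clock: 19.07
eef_pos: [0.5891, -0.0512, 0.1484]
tool_rot: [0.628, 0.778, 0.002, 0.003]
ft_force: [-0.6, -0.5, 10.7]
grip_width: 0.0187
grasp_force: 60.8
[-0.03  0.07 -0.03] [-0.09  0.48  0.07  1.16 -0.    1.27]
```

```bash
for i in 1 2; do python3 -m inch '[0,0,0,0,0,-0.02,0, 0,0,0,0,0,-0.04,0, 0,0,0,0,0,-0.04,0]'; python3 -c "
from h import *
o=bot.get_obs();print(np.round(o['ft_torque'],2),np.round(o['joint_pos'],2))"; done
```

```text
clock: 19.32
eef_pos: [0.5891, -0.0512, 0.1484]
tool_rot: [0.643, 0.766, 0.002, 0.003]
ft_force: [0.2, -0.9, 10.2]
grip_width: 0.0185
grasp_force: 60.8
[-0.06  0.12  0.04] [-0.09  0.48  0.07  1.16 -0.    1.31]
clock: 19.57
eef_pos: [0.5889, -0.0507, 0.1483]
tool_rot: [0.658, 0.753, 0.002, 0.002]
ft_force: [-0.6, 0.7, 10.5]
grip_width: 0.0188
grasp_force: 60.9
[0.2  0.23 0.19] [-0.09  0.48  0.07  1.16  0.    1.35]
```

```bash
python3 -m inch '[0,0,0,0,0,-0.02,0, 0,0,0,0,0,-0.03,0, 0,0,0,0,0,-0.03,0]'; python3 -c "
from h import *
o=bot.get_obs();print(np.round(o['ft_torque'],2),np.round(o['joint_pos'],3))"
```

```text
clock: 19.82
eef_pos: [0.5887, -0.0503, 0.1483]
tool_rot: [0.669, 0.744, 0.002, 0.002]
ft_force: [-1.6, 1.5, 10.9]
grip_width: 0.0191
grasp_force: 61.1
[0.32 0.37 0.59] [-8.600e-02  4.770e-01  6.900e-02  1.158e+00  1.000e-03  1.379e+00]
```

```bash
python3 -m inch '[0,0,0,0,0,0.03,0, 0,0,0,0,0,0.055,0, 0,0,0,0,0,0.055,0, 0,0,1.5,0,0,0.055,0, 0,0,3,0,0,0.055,0, 0,0,4.5,0,0,0.055,0, 0,0,5.5,0,0,0.055,0, 0,0,5.5,0,0,0.055,0]'; python3 -c "
from h import *
o=bot.get_obs();print(np.round(o['ft_torque'],2),np.round(o['joint_pos'],3))"
```

```text
clock: 20.48
eef_pos: [0.5887, -0.0507, 0.1527]
tool_rot: [0.649, 0.761, 0.002, 0.002]
ft_force: [1.5, 1.8, 7.2]
grip_width: 0.0185
grasp_force: 60.4
[ 0.26 -0.3   0.01] [-8.600e-02  4.740e-01  7.700e-02  1.169e+00  1.000e-03  1.325e+00]
```

```bash
python3 -m inch '[0,0,0.5,0,0,0.03,0, 0,0,1,0,0,0.06,0, 0,0,1,0,0,0.09,0, 0,0,1,0,0,0.09,0]'; python3 -c "
from h import *
o=bot.get_obs();print(np.round(o['ft_torque'],2),np.round(o['joint_pos'],3))"
```

```text
clock: 20.82
eef_pos: [0.5883, -0.0504, 0.1528]
tool_rot: [0.614, 0.789, 0.001, 0.001]
ft_force: [1.9, 2.1, 3.8]
grip_width: 0.0186
grasp_force: 60.1
[ 0.61 -0.64 -0.63] [-8.600e-02  4.740e-01  7.700e-02  1.171e+00  1.000e-03  1.236e+00]
```

```bash
python3 -m inch '[0,0,0,0,0,-0.04,0, 0,0,0,0,0,-0.07,0, 0,0,0,0,0,-0.07,0]'
python3 -m inch '[0,0,0,0,0,0,15, 0,0,0,0,0,0,35, 0,0,0,0,0,0,40, 0,0,0,0,0,0,40]'
python3 -m inch '[0,0,5,0,0,0,45, 0,0,15,0,0,0,60, 0,0,35,0,0,0,80, 0,0,65,0,0,0,100, 0,0,90,0,0,0,100, 0,0,90,0,0,0,100, 0,0,90,0,0,0,100]'
python3 - <<'E'
from h import *
K,T=cam("wrist"); im=bot.camera("wrist"); cv2.imwrite("pics/w10.png",im); s=bot.camera("scene"); cv2.imwrite("pics/s10.png",s)
g=cv2.cvtColor(im,cv2.COLOR_BGR2GRAY); print(proj(K,T,[.5872,-.0511,.1495]))
K2,T2=cam("scene"); u=proj(K2,T2,[.587,-.051,.1]).astype(int)
f=lambda i,u,h:cv2.resize(i[max(0,u[1]-h):u[1]+h,u[0]-h:u[0]+h],(400,400),interpolation=cv2.INTER_CUBIC)
cv2.imwrite("pics/v10.png",np.hstack([f(im,(260,190),110),f(s,u,45)]))
E
```

```text
clock: 21.07
eef_pos: [0.5878, -0.0508, 0.1528]
tool_rot: [0.641, 0.767, 0.001, 0.001]
ft_force: [1.3, 1.7, 4.8]
grip_width: 0.0186
grasp_force: 60.1
clock: 21.4
eef_pos: [0.5856, -0.051, 0.151]
tool_rot: [0.641, 0.768, -0.001, -0.001]
ft_force: [0.8, 0.1, 0.4]
grip_width: 0.0341
grasp_force: 0.0
clock: 21.98
eef_pos: [0.5882, -0.051, 0.2453]
tool_rot: [0.641, 0.767, 0.001, 0.002]
ft_force: [-0.6, -0.2, -1.0]
grip_width: 0.0858
grasp_force: 0.0
[259.82596074 209.06776116]
```

View pics/v10.png

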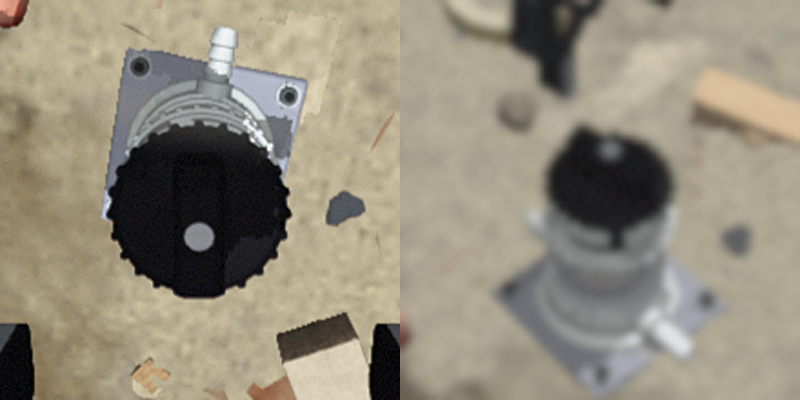

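The picture shows the cap sitting level and centred on the pot. It rose to locking height, resisted turning at both ends, and the gripper is now clear of it.

```bash
python3 -c "
from workcell import bot
print(bot.job_done())"
```

```text
the job is handed in; nothing more can be done
None
```

The filter is back together and handed in at about 22 s: the black cartridge stands on its spring seat, and the cap is pressed in, turned clockwise about 75 degrees and locked. I set the gripper about 10 mm too low for the first cap grip, so its tips pressed on the flange with about 22 N until I raised and re-gripped. I never touched the tape roll, the wood block or the screwdriver.

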